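Hold the blue glass cell in the lit photometer's beam

ROBOT

A 6-joint arm with a two-finger parallel gripper is mounted at the origin on a cart in front of the work surface, level with it; the furniture and walls round the work are solid. World frame = base frame: x ahead of the robot, y to its left, z up, the work surface at z = 0. Lengths are in m, angles in rad, forces in N, time in s.
With the tool pointing down it reaches from about 0.35 to 0.775 m from the base axis. Payload 7.3 kg.
Tool frame: the origin (TCP) lies at the very end of the fingers, on their centre line; the grasp point (between the pads) lies grip_point_offset behind it (grip_point_offset is the distance from the TCP to the grasp point, in m); z points along the fingers, y is the direction in which the jaws open and shut (so a half turn about z gives the same grasp; the last joint's range is limited). The gripper opens to 92 mm and grips with 3 to 60 N. Pads are 19 mm wide; open, the fingers measure 130 mm over their backs; the gripper's body (75 mm by 190 mm) begins 47 mm behind the grasp point.
Start: joints at [1.164, 0.342, 1.524, -0, 1.275, -0.146], TCP at [0.135, 0.507, 0.227] pointing down, gripper open.
Joint ranges: [-2.53, 2.53], [-0.77, 2.02], [0.04, 2.7], [-1, 4.14], [0.28, 2.66], [-3.11, 3.11]. Speed limits (rad/s): [2.57, 2.57, 3.14, 3.14, 3.14, 3.14].

INTERFACE

Orientations are given as [roll, pitch, yaw] about the fixed x, y, z axes, in that order (R = Rz(yaw) Ry(pitch) Rx(roll)).
In Python, from cell import * gives the robot as it stands.
- The arm moves only by the shell command python3 -m inch 'ROWS' [OPENING] [FORCE]. ROWS is JSON, a list that holds one entry, the list of rows, each a list of 4 numbers: the shift along the tool's x, y, z in mm, then the turn about the tool's z in rad. In form: [[[x, y, z, roll], ...]]. A call has 1 to 10 rows; each row shifts and turns the commanded pose from where the row before left it, along the tool's axes as they then stand; what a row does not reach is not made up. A row lasts 1/8 s, in which the tool goes at most 62.5 mm and 10.7 degrees, less where a joint would pass 70% of its speed; a pose out of reach is approached as far as the arm can. A call with a gripper value outside its range is refused whole. OPENING is the closure, from -1 (fully open) to 1 (shut), set as the call begins (- or left out, the last holds). The fingers move at their own pace and stop on an object; FORCE is the grip in N (left out, the last holds). Time passes only in rows, so rows that do not move let the fingers close. It gives the time, the measured TCP pose, the force and the opening at its end, in the units of the state.
- observe(): the state, without advancing time (a new reading comes with each control period).
- read_camera(name): name is "scene" or "top"; returns a dict with "img" (480x640x3 uint8, blue, green, red), "fx", "fy", "cx", "cy" (pixels), "k1" (the pictures are not rectified: a ray, as slopes to the right and down, at radius r is drawn at 1 + k1 r^2 times it, then the intrinsics apply), "eye" and "rotation" of the camera in the world. Camera axes: x right, y down, z forward; pixel columns grow to the right and rows downward; lengths in m; the calibration is good to about 2 mm. A picture is of the moment at which its call begins. There is no depth.
- hand_in(): hands the job in, once; it reports no verdict.
Trained networks look in the newest picture that a camera, given by its name, has taken for a name from the list of things; names that differ only in an ending like _2 or _b are one class to them, and where a whole thing is asked for, a point or a joint stands for the part that bears it (a point fixed in the world has none). Each returns a list of dicts, best first, with "conf" (0 to 1); they miss things now and then, are a little off and sometimes report something else, mostly with a low value. They report only what shows in the picture. A call takes as long as a camera call.
- boxes_of(camera, label): "at" ([row, column] in pixels, amid what is visible of it).
- place_of(camera, label): "at" ([row, column] in pixels: a listed point, or the origin of a listed thing).
The state is a dict: "time": time; "qpos": joint angles; "qvel": joint speeds; "joint_efforts": joint torques, N m; "tool_pos": TCP position; "tool_rot": TCP orientation; "contact_force": force on the tool from outside, world axes, zero at the start; "torque": the same for the moment, N m; "opening": finger opening in m.
Only numpy, scipy, OpenCV 4.12 (cv2) and the standard library are available. Lean on these libraries where they do the work, as an engineer would, in place of code of your own. Each camera call takes 0.05 s, during which the arm holds its last target. There are 200 camera calls.

TASK

Pick the blue glass cell out of its stand, gripping it by its two white frosted faces only and never touching its clear blue faces with the fingers, and hold it upright in the light path of the photometer that is switched on (glowing lens and green light), between lamp and detector, with the clear faces square to the beam so that the light passes through the middle of the glass. Keep the cell clear of the photometer, leave the amber cell, the black tile and the screw pot as they stand, and finish while still holding the cell there in the air: do not put it down or let go.

Things in the scene. Friction and masses are not known exactly. Their poses are not given: they have to be found in the camera images.
- blue_cell_center (a point): Centre, half-way up, of the blue glass cell: 24 x 24 mm across, glass 70 mm tall, plus a narrower 5 mm black stopper with a white bar along x; about 60 g, loose. z is up; x runs through its two clear blue faces (the light's way), y through its two white frosted faces, 24 mm apart. Starts in one of the stand's two pockets, foot 6 mm above the table, axes parallel to the stand's.
- blue_cell: The blue cell as a whole; origin at the centre of its underside, axes as for its centre.
- blue_cell_frosted: The two white frosted side plates of the blue cell (24 mm wide, 70 mm tall, at 12 mm to either side along the cell's y): the only faces to grip. Origin at the centre of the cell's underside.
- blue_cell_clear: The two clear blue polished faces of the blue cell (16 mm wide, 69 mm tall, at about 12 mm to either side along the cell's x): fingers must not touch them. Origin at the centre of the cell's underside.
- amber_cell_center (a point): Centre of the spare cell with amber glass, same shape and size, in the other pocket of the stand, 60 mm from the blue one along the cells' x axis. To be left standing.
- amber_cell: The amber cell as a whole; origin at the centre of its underside.
- cell_stand: Low grey plastic stand fixed to the table, 112 x 50 mm, long side along its x; origin under its centre on the table. Floor 6 mm thick; two square pockets of about 32 mm, 30 mm to either side of the centre along x, with rims whose tops are 14.5 mm above the table.
- photometer_lit_beam (a point): Middle of the light path of the photometer that is on (glowing pale-yellow lens, glowing green light on top), 70 mm above the table. x runs along the beam from grey detector head (-x) to white lamp head (+x); z is up. Free gap between the heads 58 mm along x, centred within 2 mm, open above and to both y sides.
- photometer_lit: The photometer that is switched on, fixed to the table, 112 x 56 mm base; origin under its centre on the table, axes as for its light path. Base top is 12 mm above the table. The two heads are 22 mm thick along x, 40 mm wide along y; their tops 92 mm (the lamp light: 100 mm) above the table.
- photometer_dark_beam (a point): The same point of the second, like photometer that is switched off (dark lens, dark light). Not to be used. Which of the two stands left or right differs from start to start.
- tile: Black gloss reference tile in its frame, 62 x 88 x 13 mm, lying loose; origin at the centre of its underside. To be left alone.
- pot: Small white pot with green screw lid, 45 mm across, 43 mm tall, loose; origin at the centre of its underside. To be left alone.

How it is judged:
By the outcome, as a careful person would: the job done as asked, in the order asked, and still so for the second after the job is handed in, while the arm keeps its last pose, push and grip.
It also fails if it takes over 42 s, if anything falls off the work surface, if the arm or the gripper's body presses on something with over 40 N, if the wrist force passes 120 N, or if a joint passes its speed limit or range.

## Working session

There is one attempt and no reset: what is moved stays moved. The work goes in short steps, Python scripts to look and compute and a shell command to move; the robot and the scene stay as the last step left them, time stands still between calls to the robot, and variables do not carry over. Pictures are saved under pics/ and viewed, about 8 in all and at most 12, crops included, and the job is handed in when it is done.

```bash
mkdir -p pics
cat > h.py <<'E'
from cell import *
import numpy as np, cv2
def ray(c,rc):
    K=np.array([[c["fx"],0,c["cx"]],[0,c["fy"],c["cy"]],[0,0,1.]])
    p=cv2.undistortPoints(np.array([[[rc[1],rc[0]]]],float),K,np.array([c["k1"],0,0,0,0.]))[0,0]
    R=np.array(c["rotation"]); 
    return np.array(c["eye"]),R@np.array([p[0],p[1],1.])
def atz(c,rc,z):
    e,d=ray(c,rc); return e+d*(z-e[2])/d[2]
def proj(c,P):
    R=np.array(c["rotation"]);p=R.T@(np.array(P)-np.array(c["eye"]));u,v=p[0]/p[2],p[1]/p[2];s=1+c["k1"]*(u*u+v*v)
    return np.array([c["cy"]+c["fy"]*v*s,c["cx"]+c["fx"]*u*s])
Z={"blue_cell_center":.041,"blue_cell":.006,"amber_cell_center":.041,"amber_cell":.006,"cell_stand":0,"photometer_lit_beam":.07,"photometer_lit":0,"photometer_dark_beam":.07,"tile":0,"pot":0}
E
python3 - <<'E'
from h import *
s=observe();print({k:np.round(s[k],3).tolist() for k in("tool_pos","tool_rot","contact_force","opening","time")})
import cell;print([n for n in dir(cell) if n[0]!='_'], globals().get('grip_point_offset'))
for n in("top","scene"):
    c=read_camera(n);cv2.imwrite(f"pics/{n}1.png",c["img"]);print(n,np.round(c["eye"],3),c["fx"])
    for l in Z:
        for d in place_of(n,l)[:2]: print(n,l,np.round(d["at"],1),round(d["conf"],2),np.round(atz(c,d["at"],Z[l]),4))
E
```

```text
{'tool_pos': [0.135, 0.507, 0.226], 'tool_rot': [-3.14, -0.0, 2.881], 'contact_force': [-0.494, 1.05, 0.447], 'opening': 0.092, 'time': 0.0}
['IKError', 'boxes_of', 'grip_point_offset', 'hand_in', 'observe', 'place_of', 'read_camera'] 0.0188
top [ 0.336 -0.014  1.175] 467.0618695288442Traceback (most recent call last):
  File "<stdin>", line 7, in <module>
  File "h.py", line 9, in atz
    e,d=ray(c,rc); return e+d*(z-e[2])/d[2]
                                       ~^^^
IndexError: invalid index to scalar variable.
```

```bash
sed -i 's/np.array(c\["rotation"\])/rot(c)/' h.py
cat >> h.py <<'E'
from scipy.spatial.transform import Rotation as Rn
def rot(c):
    r=np.array(c["rotation"],float)
    return r if r.shape==(3,3) else Rn.from_euler("xyz",r).as_matrix()
E
python3 - <<'E'
from h import *
for n in("top","scene"):
    c=read_camera(n);cv2.imwrite(f"pics/{n}1.png",c["img"]);print(n,np.round(c["eye"],3),c["fx"],c["rotation"],rot(c)[:,2])
    for l in Z:
        for d in place_of(n,l)[:2]: print(n,l,np.round(d["at"],1),round(d["conf"],2),np.round(atz(c,d["at"],Z[l]),4))
E
```

```text
top [ 0.336 -0.014  1.175] 467.0618695288442 [-2.98066449  0.0132091  -1.54506711] [ 0.15984599  0.01715598 -0.98699287]
top blue_cell_center [286.  272.6] 0.54 [0.4255 0.0995 0.041 ]
top blue_cell_center [257.8 265.7] 0.46 [0.4944 0.1192 0.041 ]
top blue_cell [281.7 269.1] 0.48 [0.4389 0.1122 0.006 ]
top amber_cell_center [257.7 266. ] 0.49 [0.4947 0.1185 0.041 ]
top amber_cell [260.4 269.4] 0.56 [0.4929 0.1136 0.006 ]
top cell_stand [273.2 263.1] 0.89 [0.4606 0.129  0.    ]
top photometer_lit_beam [271.3 350.9] 0.92 [ 0.4628 -0.0884  0.07  ]
top photometer_lit_beam [272.2 264.1] 0.2 [0.4556 0.1182 0.07  ]
top photometer_lit [271.  348.1] 0.8 [ 0.4714 -0.086   0.    ]
top photometer_lit [258.2 265.9] 0.45 [0.4991 0.1234 0.    ]
top photometer_dark_beam [274.2 434.9] 0.84 [ 0.4604 -0.289   0.07  ]
top tile [284.  180.9] 0.55 [0.4274 0.3383 0.    ]
top pot [220.8 270.4] 0.66 [0.5967 0.1159 0.    ]
scene [ 0.195 -0.705  0.667] 453.45446969365275 [-2.24187655  0.0037141  -0.45716382] [ 0.34361411  0.70374657 -0.62182804]
scene blue_cell_center [229.5 261.5] 0.61 [0.4362 0.1053 0.041 ]
scene blue_cell [236.4 261.2] 0.67 [0.4396 0.1251 0.006 ]
scene blue_cell [338.9 356.2] 0.48 [ 0.4893 -0.2437  0.006 ]
scene amber_cell_center [217.6 279.9] 0.71 [0.4918 0.1302 0.041 ]
scene amber_cell_center [244.5 263. ] 0.47 [0.42   0.0519 0.041 ]
scene amber_cell [232.8 280.1] 0.62 [0.4851 0.1182 0.006 ]
scene cell_stand [236.3 272. ] 0.78 [0.4651 0.1215 0.    ]
scene photometer_lit_beam [267.5 308.9] 0.85 [ 0.4653 -0.0918  0.07  ]
scene photometer_lit_beam [336.9 356. ] 0.59 [ 0.4625 -0.2846  0.07  ]
scene photometer_lit [293.9 308.7] 0.9 [ 0.4623 -0.0939  0.    ]
scene photometer_dark_beam [335.8 357. ] 0.73 [ 0.4652 -0.2833  0.07  ]
scene tile [195.  230.4] 0.78 [0.4308 0.343  0.    ]
scene pot [219.4 326.8] 0.84 [0.6141 0.1249 0.    ]
```

View pics/top1.png

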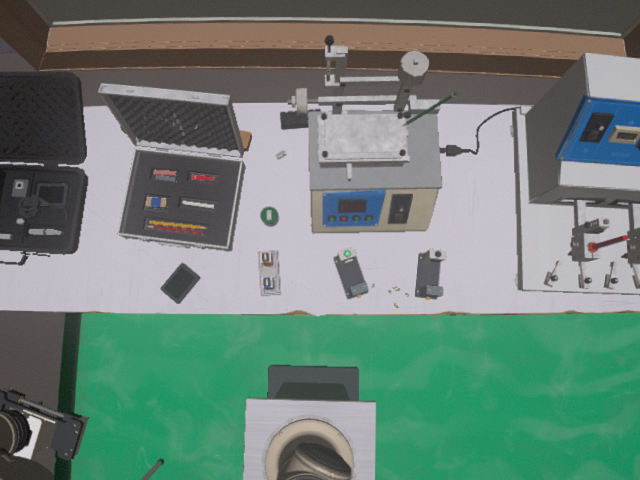

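View pics/scene1.png

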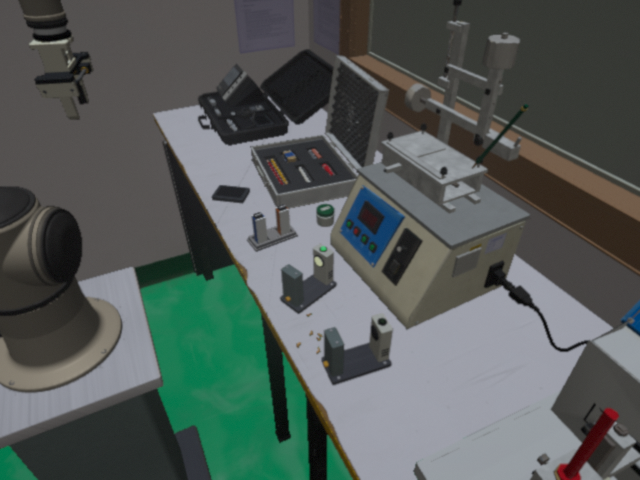

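The top view shows the stand around (row 272, col 269), with blue in the near pocket (285,269) and amber in the far one (258,266). The lit photometer is at (272,350), with its green light at (254,347). I'll zoom in on these for precise edges.

Run:
```python
import cv2,numpy as np
t=cv2.imread("pics/top1.png");s=cv2.imread("pics/scene1.png")
f=lambda im,r,c,w,h,k:cv2.resize(im[r:r+h,c:c+w],None,fx=k,fy=k,interpolation=cv2.INTER_CUBIC)
a=f(t,240,250,50,60,8)[:480,:400];b=f(t,240,325,50,60,8)
cv2.imwrite("pics/crop1.png",np.hstack([a,b]))
a=f(s,195,240,66,66,6);b=f(s,235,270,66,76,6)[:396]
cv2.imwrite("pics/crop2.png",np.hstack([a,b]))
```

```text
(no output)
```

View pics/crop1.png

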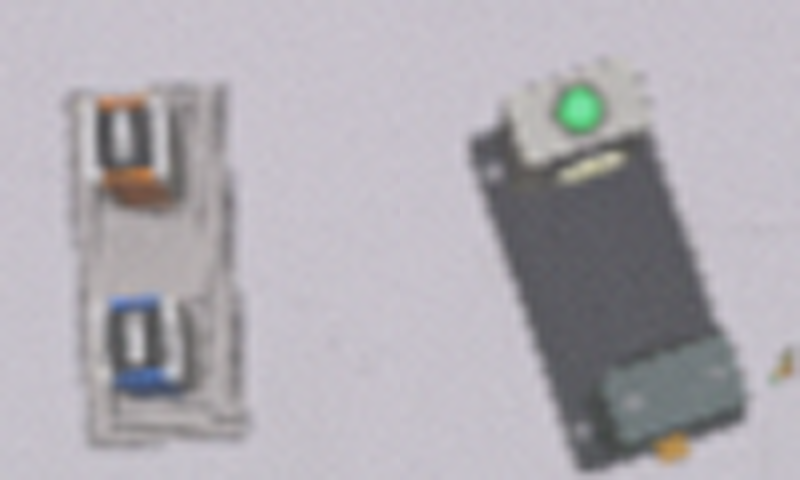

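View pics/crop2.png

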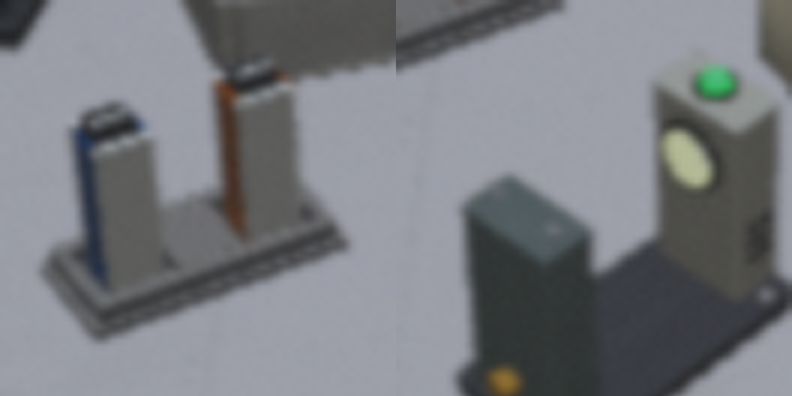

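Crops: the top view shows stopper bars at (140,338) blue and (123,135) amber, a green light at (580,108) and the detector top at ~(675,390). The scene view shows the same features, so I'll triangulate them.

Run:
```python
from h import *
T=read_camera("top");S=read_camera("scene")
t=lambda x,y:((y+.5)/8-.5+240,(x+.5)/8-.5+250) if x<400 else ((y+.5)/8-.5+240,(x-400+.5)/8-.5+325)
s=lambda x,y:((y+.5)/6-.5+195,(x+.5)/6-.5+240) if x<396 else ((y+.5)/6-.5+235,(x-396+.5)/6-.5+270)
pts={"blue_top":(t(140,338),s(111,120),.081),"amber_top":(t(123,135),s(251,74),.081),
"lamp_top":(t(576,112),s(716,90),.092),"det_top":(t(675,390),s(528,218),.092)}
X={}
for n,(a,b,z) in pts.items():
    A=np.zeros((3,3));v=np.zeros(3)
    for c,p in((T,a),(S,b)):
        e,d=ray(c,p);d/=np.linalg.norm(d);M=np.eye(3)-np.outer(d,d);A+=M;v+=M@e
    x=np.linalg.solve(A,v);pa,pb=atz(T,a,z),atz(S,b,z);X[n]=(pa+pb)/2
    print(n,np.round(x,4),np.round(pa,4),np.round(pb,4))
for q in((T,[t(70,92),t(225,88),t(245,437),t(90,445)],.004),(T,[t(470,135),t(585,470)],.012),(S,[s(45,268),s(98,338),s(348,242)],.004)):
    for p in q[1]:print(np.round(atz(q[0],p,q[2])[:2],4))
for a,b in(("blue_top","amber_top"),("det_top","lamp_top")):
    d=X[b]-X[a];print(a,np.linalg.norm(d),np.degrees(np.arctan2(d[1],d[0])),(X[a]+X[b])/2)
```

```text
blue_top [0.4324 0.1087 0.0816] [0.4319 0.1089 0.081 ] [0.4333 0.1095 0.081 ]
amber_top [0.4924 0.1166 0.0796] [0.492  0.1164 0.081 ] [0.4918 0.1146 0.081 ]
lamp_top [ 0.5029 -0.0765  0.0906] [ 0.5018 -0.0762  0.092 ] [ 0.503  -0.0782  0.092 ]
det_top [ 0.422  -0.1065  0.0901] [ 0.421  -0.1061  0.092 ] [ 0.422  -0.1086  0.092 ]
[0.5164 0.1431]
[0.5189 0.0937]
[0.4084 0.0834]
[0.4046 0.132 ]
[ 0.506  -0.0476]
[ 0.4018 -0.0852]
[0.4066 0.1321]
[0.4106 0.0818]
[0.5203 0.0943]
blue_top 0.059671973726171175 6.050792037942837 [0.46225168 0.11236858 0.081     ]
det_top 0.08628108231698264 20.440171766629547 [ 0.46196193 -0.09227099  0.092     ]
```

Estimates agree: blue cell (0.4325, 0.109) at yaw ≈6°, lit beam centre ≈(0.463,-0.091) at yaw ≈20.2°. Heading above the cell now.

```bash
cat >> h.py <<'E'
def go(P,yawdeg):
    s=observe();R=Rn.from_euler("xyz",s["tool_rot"]).as_matrix()
    x=R[:,0];y0=np.degrees(np.arctan2(x[1],x[0]))
    dy=(yawdeg-y0+90)%180-90
    print("t",round(s["time"],2),"tcp",np.round(s["tool_pos"],4),"rpy",np.round(s["tool_rot"],4),"open",s["opening"],"F",np.round(s["contact_force"],1))
    print("shift mm",np.round(R.T@(np.array(P)-s["tool_pos"])*1e3,1),"turn",round(-np.radians(dy),4))
E
python3 -m inch '[[[-30,-24,0,0],[-45,-36,0,0],[-45,-36,0,0],[-45,-36,0,0],[-45,-36,0,0],[-45,-36,0,0],[-45,-36,0,0],[-45,-36,0,0],[-45,-32,0,0],[0,0,0,0]]]' -1
python3 -m inch '[[[0,0,10,-0.12],[0,0,20,-0.13],[0,0,20,-0.12],[0,0,10,0],[0,0,0,0]]]'
python3 -c "
from h import *
go([.4325,.109,.15],6)"
```

```text
time: 2.55
tool_pos: [0.4347, 0.1065, 0.2266]
tool_rot: [-3.141, 0.001, 2.876]
contact_force: [-0.6, 0.0, -0.5]
opening: 0.0917
time: 3.18
tool_pos: [0.4322, 0.1096, 0.1665]
tool_rot: [3.141, -0.001, -3.034]
contact_force: [0.1, 0.1, -0.4]
opening: 0.0916
t 3.17 tcp [0.4322 0.1096 0.1665] rpy [ 3.1414e+00 -1.1000e-03 -3.0340e+00] open 0.09161620456904579 F [ 0.1  0.1 -0.4]
shift mm [-0.3 -0.6 16.5] turn 0.0029
```

```bash
python3 -m inch '[[[0,0,15,0],[0,0,25,0],[0,0,25,0],[0,0,25,0],[0,0,20,0],[0,0,15,0],[0,0,4,0],[0,0,0,0]]]' -1
python3 -c "
from h import *
go([.4325,.109,.037],6)
for n,w in(('scene',(170,215)),('top',(240,230))):
    c=read_camera(n);im=c['img']
    d=place_of(n,'blue_cell_center')[:1];print(n,d,[np.round(atz(c,q['at'],.041),4) for q in d])
    r,k=w;globals()[n]=cv2.resize(im[r:r+80,k:k+80],None,fx=5,fy=5,interpolation=cv2.INTER_CUBIC)
cv2.imwrite('pics/g1.png',np.hstack([scene,top]))"
```

```text
time: 4.18
tool_pos: [0.4332, 0.1093, 0.0382]
tool_rot: [3.142, 0.001, -3.033]
contact_force: [0.0, 0.1, -0.4]
opening: 0.0919
t 4.17 tcp [0.4332 0.1093 0.0382] rpy [ 3.1415e+00  9.0000e-04 -3.0329e+00] open 0.0919373352702766 F [ 0.   0.1 -0.4]
shift mm [ 0.7 -0.2  1.2] turn 0.004
scene [{'at': [228.4, 264.0], 'conf': 0.52}] [array([0.4428, 0.1067, 0.041 ])]
top [{'at': [273.9, 352.7], 'conf': 0.37}] [array([ 0.4598, -0.0948,  0.041 ])]
```

View pics/g1.png

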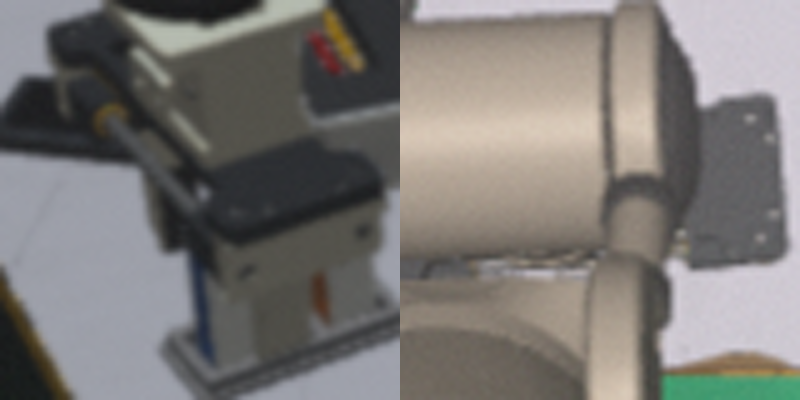

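The scene crop shows the fingers straddling the blue cell (near finger at (285,330), with the frosted face beside it by parallax), clear of the amber cell. Closing gently.

```bash
python3 -m inch '[[[0,0,0,0],[0,0,0,0],[0,0,0,0],[0,0,0,0],[0,0,0,0],[0,0,0,0],[0,0,0,0],[0,0,0,0]]]' 1 18
python3 -c "
from h import *
go([.4332,.1093,.14],6)
c=read_camera('scene');im=c['img']
cv2.imwrite('pics/g2.png',cv2.resize(im[190:260,220:320],None,fx=7,fy=7,interpolation=cv2.INTER_CUBIC))"
```

```text
time: 5.38
tool_pos: [0.4327, 0.1091, 0.0377]
tool_rot: [3.142, -0.0, -3.032]
contact_force: [0.8, 0.7, -0.7]
opening: 0.0239
t 5.38 tcp [0.4327 0.1091 0.0377] rpy [ 3.1415e+00 -1.0000e-04 -3.0323e+00] open 0.02392995386180794 F [ 0.8  0.7 -0.7]
shift mm [-5.000e-01  1.000e-01 -1.023e+02] turn 0.0046
```

View pics/g2.png

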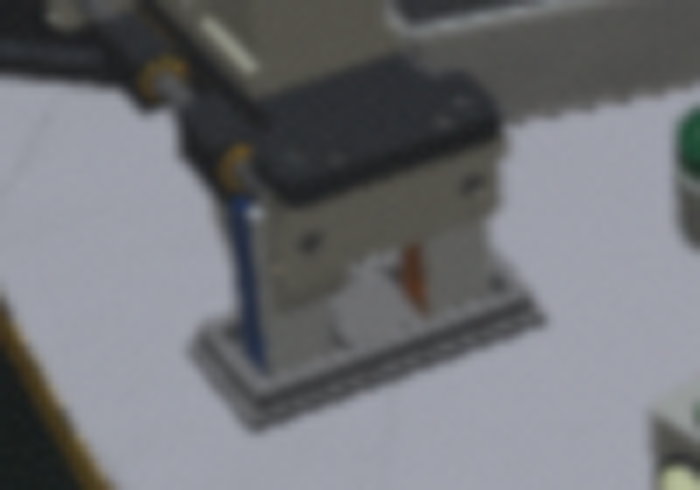

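Grip opening is 23.9 mm (24 expected), and the near finger is centred on the frosted face with the blue face free. Lifting.

```bash
python3 -m inch '[[[0,0,-4,0],[0,0,-10,0],[0,0,-20,0],[0,0,-25,0],[0,0,-25,0],[0,0,-25,0],[0,0,-12,0],[0,0,-4,0],[0,0,0,0]]]'
python3 -c "
from h import *
go([.463,-.091,.163],20.2)"
```

```text
time: 6.55
tool_pos: [0.4324, 0.1091, 0.1623]
tool_rot: [3.142, -0.001, -3.032]
contact_force: [-1.3, -0.4, 0.4]
opening: 0.0236
t 6.55 tcp [0.4324 0.1091 0.1623] rpy [ 3.1415e+00 -7.0000e-04 -3.0324e+00] open 0.023634889213463378 F [-1.3 -0.4  0.4]
shift mm [  -8.6 -202.2   -0.7] turn -0.2433
```

```bash
python3 -m inch '[[[0,-10,0,0],[-1,-22,0,0],[-1,-32,0,0],[-1,-35,0,0],[-1,-35,0,0],[-1,-32,0,0],[-1,-22,0,0],[-1,-10,0,0],[-1,-4,0,0],[0,0,0,0]]]'
python3 -m inch '[[[0,0,0,-0.04],[0,0,0,-0.08],[0,0,0,-0.08],[0,0,0,-0.043],[0,0,0,0],[0,0,0,0]]]'
python3 -c "
from h import *
go([.463,-.091,.163],20.2)
for n in('scene','top'):
    c=read_camera(n);im=c['img']
    for l in('photometer_lit_beam','blue_cell_center','photometer_lit'):
        z={'blue_cell_center':.167,'photometer_lit':0}.get(l,.07)
        for d in place_of(n,l)[:2]:print(n,l,np.round(d['at'],1),round(d['conf'],2),np.round(atz(c,d['at'],z),4))
    r,k=(225,265) if n=='scene' else (230,305)
    print(r,k)
    globals()[n]=cv2.resize(im[r-30:r+80,k:k+80],None,fx=5,fy=5,interpolation=cv2.INTER_CUBIC)
cv2.imwrite('pics/p1.png',np.hstack([scene,top]))"
```

```text
time: 7.8
tool_pos: [0.4626, -0.0905, 0.1625]
tool_rot: [3.141, -0.0, -3.032]
contact_force: [-0.0, -0.1, -0.3]
opening: 0.0239
time: 8.55
tool_pos: [0.4627, -0.0903, 0.1627]
tool_rot: [3.141, 0.0, -2.789]
contact_force: [0.1, 0.4, -1.5]
opening: 0.0239
t 8.55 tcp [ 0.4627 -0.0903  0.1627] rpy [ 3.1414  0.     -2.7895] open 0.023899392336105073 F [ 0.1  0.4 -1.5]
shift mm [-0.1 -0.7 -0.3] turn -0.0005
scene photometer_lit_beam [267.9 308.1] 0.83 [ 0.4634 -0.0922  0.07  ]
scene photometer_lit_beam [292.5 309. ] 0.62 [ 0.4362 -0.1549  0.07  ]
scene blue_cell_center [226.6 306. ] 0.87 [ 0.4643 -0.0861  0.167 ]
scene photometer_lit [291.9 308.2] 0.87 [ 0.4638 -0.0881  0.    ]
225 265
top photometer_lit_beam [274.2 350. ] 0.65 [ 0.4558 -0.0863  0.07  ]
top photometer_lit_beam [255.8 266.1] 0.52 [0.4952 0.115  0.07  ]
top photometer_lit [273.6 348.4] 0.7 [ 0.4648 -0.0869  0.    ]
230 305
```

View pics/p1.png

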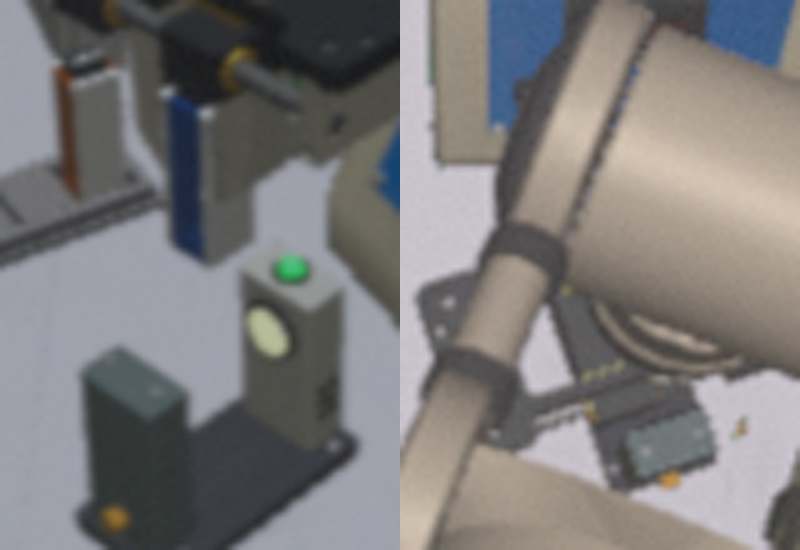

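The cell hangs upright above the lit photometer (foot vertices at (170,238), (210,265), (252,230) in the left crop) and the amber cell still stands. Comparing cell and heads within this one camera.

```bash
python3 -c "
from h import *
S=read_camera('scene')
s=lambda x,y:((y+.5)/5-.5+195,(x+.5)/5-.5+265)
A={'foot L':((170,238),.131),'foot N':((210,265),.131),'foot R':((252,230),.131),
'det l':((83,373),.092),'det n':((150,417),.092),'det r':((190,390),.092),'det b':((120,345),.092),
'lamp l':((242,272),.092),'lamp n':((303,317),.092),'lamp r':((343,288),.092)}
W={k:atz(S,s(*p),z)[:2] for k,(p,z) in A.items()}
for k in W:print(k,np.round(W[k],4))
f=(W['foot L']+W['foot R'])/2;d=(W['det l']+W['det r'])/2;l=(W['lamp l']+W['lamp r'])/2
print('cell',f,'det',d,'lamp',l,'mid',(d+l)/2)
ang=lambda v:np.degrees(np.arctan2(v[1],v[0]))
print(ang(l-d),ang(W['det n']-W['det l'])+90,ang(W['lamp n']-W['lamp l'])+90,ang(W['foot N']-W['foot L'])+90,ang(W['foot R']-W['foot N']), np.linalg.norm(l-d))
a=np.radians(20.2);e=(d+l)/2-f;print('cell->mid along beam, across',e@[np.cos(a),np.sin(a)],e@[-np.sin(a),np.cos(a)])
"
```

```text
foot L [ 0.4505 -0.0804]
foot N [ 0.4573 -0.1019]
foot R [ 0.4805 -0.0899]
det l [ 0.4064 -0.0954]
det n [ 0.4194 -0.129 ]
det r [ 0.4387 -0.1221]
det b [ 0.4252 -0.0868]
lamp l [ 0.486  -0.0678]
lamp n [ 0.4955 -0.1033]
lamp r [ 0.5176 -0.0946]
cell [ 0.46548089 -0.08515068] det [ 0.42253175 -0.10877587] lamp [ 0.50179981 -0.0811727 ] mid [ 0.46216578 -0.09497428]
19.1994241148933 21.138483392696187 14.899309113430476 17.59948116758619 27.48955680179701 0.08393664435338341
cell->mid along beam, across -0.0065032785578863946 -0.008074678713610102
```

```bash
python3 -m inch '[[[0,-0.5,8,0],[0,-0.5,15,0],[0,-0.5,20,0],[0,0,20,0],[0,0,15,0],[0,0,10,0],[0,0,6,0],[0,0,2,0],[0,0,0,0],[0,0,0,0]]]'
python3 -c "
from h import *
go([.463,-.0918,.0667],20.2)
for n in('scene','top'):
    c=read_camera(n);im=c['img']
    for l in('photometer_lit_beam','blue_cell_center'):
        for d in place_of(n,l)[:2]:print(n,l,np.round(d['at'],1),round(d['conf'],2),np.round(atz(c,d['at'],.07),4))
    if n=='scene':
        cv2.imwrite('pics/p2raw.png',im);cv2.imwrite('pics/p2.png',cv2.resize(im[230:310,265:350],None,fx=7,fy=7,interpolation=cv2.INTER_CUBIC))"
```

```text
time: 10.25
tool_pos: [0.4635, -0.0923, 0.0671]
tool_rot: [-3.141, 0.001, -2.789]
contact_force: [-0.8, 0.5, 0.3]
opening: 0.0241
t 10.25 tcp [ 0.4635 -0.0923  0.0671] rpy [-3.1411e+00  7.0000e-04 -2.7893e+00] open 0.024065636147113066 F [-0.8  0.5  0.3]
shift mm [0.3 0.6 0.4] turn -0.0003
scene photometer_lit_beam [266.1 310.1] 0.83 [ 0.4692 -0.0891  0.07  ]
scene blue_cell_center [266.5 308.2] 0.52 [ 0.4653 -0.0885  0.07  ]
top photometer_lit_beam [273.9 346.4] 0.37 [ 0.4563 -0.0778  0.07  ]
```

View pics/p2.png

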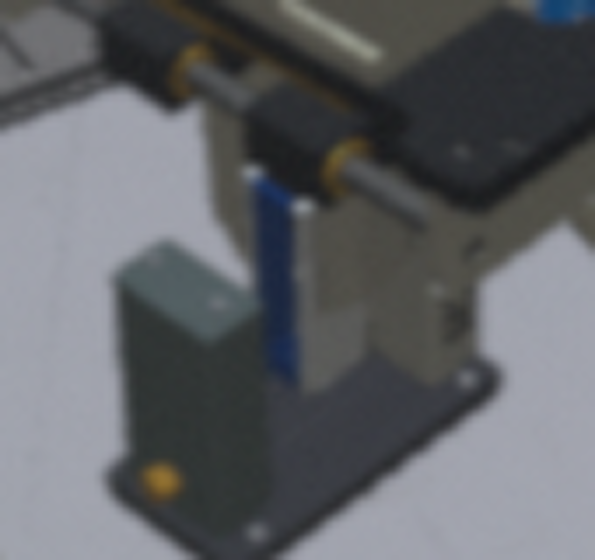

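The cell sits in the gap: its near edge runs (303,208)→(303,392), right bottom corner (365,350), clear of the grey head (top corners (118,275), (205,340), (260,300), (165,240)). Comparing with projected models.

```bash
python3 -c "
from h import *
from scipy.optimize import least_squares
S=read_camera('scene')
s=lambda x,y:np.array(((y+.5)/7-.5+230,(x+.5)/7-.5+265))
def W(p,yaw,q):
    a=np.radians(yaw);return [p[0]+q[0]*np.cos(a)-q[1]*np.sin(a),p[1]+q[0]*np.sin(a)+q[1]*np.cos(a),p[2]+q[2]]
cell=[((-.012,-.012,.07),(303,208)),((-.012,.012,.07),(250,175)),((-.012,-.012,0),(303,392)),((.012,-.012,0),(365,350))]
ph=[((-.051,.02,.092),(118,275)),((-.051,-.02,.092),(205,340)),((-.029,-.02,.092),(260,300)),((-.029,.02,.092),(165,240)),((.051,-.02,.012),(475,378)),((.029,-.02,.012),(430,385))]
for n,M,p0 in(('cell',cell,(.4635,-.0923,20.2,.0354)),('photometer',ph,(.463,-.0918,20.2,0))):
    f=lambda v,z=p0[3]:np.concatenate([proj(S,W((v[0],v[1],z),v[2],q))-s(*o) for q,o in M])
    print(n,'resid px(row,col) at model',np.round(f(p0).reshape(-1,2),1).tolist())
    r=least_squares(lambda u:f((u[0],u[1],u[2]*100)),(p0[0],p0[1],p0[2]/100));print(r.x*[1,1,100],np.sqrt(np.mean(r.fun**2)))
    g=lambda u:f((u[0],u[1],p0[2]),u[2]); r=least_squares(g,(p0[0],p0[1],p0[3]));print('free z',r.x,np.sqrt(np.mean(r.fun**2)))
"
```

```text
cell resid px(row,col) at model [[0.7, -0.1], [-0.2, -1.4], [1.0, 0.7], [1.0, 0.2]]
[ 0.46455846 -0.09076211 19.89329525] 0.6406361932652852
free z [ 0.47635355 -0.06372687  0.00887158] 0.4558035637830133
photometer resid px(row,col) at model [[-1.5, -0.3], [-0.9, 1.9], [-1.0, 2.5], [-2.0, 1.5], [-2.4, 0.0], [1.9, -0.7]]
[ 0.46054729 -0.09379923 19.2730961 ] 1.2642349013255063
free z [ 0.46068109 -0.09285696 -0.00076366] 1.2802069739836588
```

Within the scene camera the cell fits upright at the expected height (yaw 19.9° against 20.2° commanded). It is about 1 mm off across the beam and 2–4 mm toward the lamp along it. One small nudge of 2 mm toward the detector, then settle.

```bash
python3 -m inch '[[[1,0,0,0],[1,0,0,0],[0,0,0,0],[0,0,0,0],[0,0,0,0],[0,0,0,0]]]'
python3 -c "
from h import *
go([.4615,-.093,.0667],20.2)
c=read_camera('scene')
for l in('amber_cell_center','tile','pot','blue_cell_center'):
    for d in place_of('scene',l)[:1]:print(l,np.round(d['at'],1),round(d['conf'],2))
cv2.imwrite('pics/p3.png',c['img'][150:350,150:400].repeat(3,0).repeat(3,1))"
```

```text
time: 11.35
tool_pos: [0.4614, -0.0929, 0.0667]
tool_rot: [3.141, -0.0, -2.789]
contact_force: [-0.3, 0.2, 0.0]
opening: 0.0239
t 11.35 tcp [ 0.4614 -0.0929  0.0667] rpy [ 3.1415 -0.     -2.7894] open 0.023921997020073745 F [-0.3  0.2  0. ]
shift mm [-0.1 -0.2 -0. ] turn -0.0003
amber_cell_center [219.3 279.4] 0.42
tile [193.1 227.1] 0.96
```

View pics/p3.png

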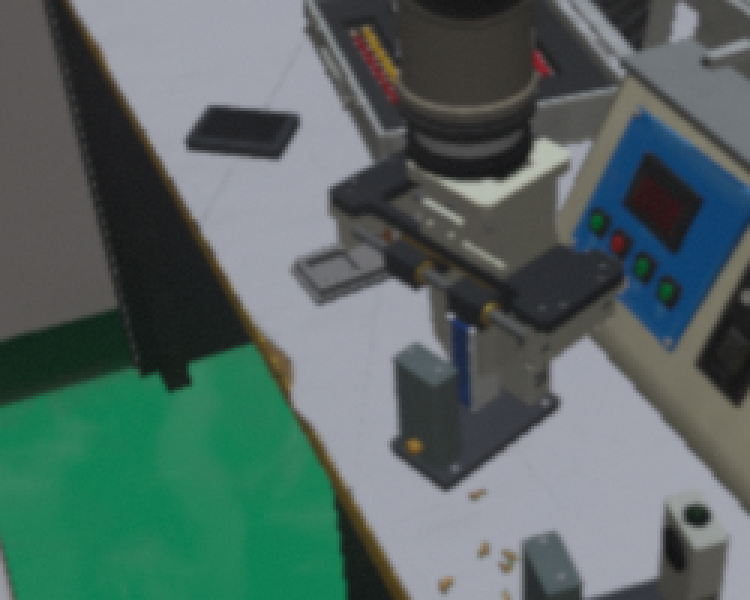

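The cell stands between the heads at about (462,360), clear of both. The tile is undisturbed and the empty pocket is visible.

```bash
python3 -c "
from cell import *
print(hand_in())"
```

```text
the job is handed in; nothing more can be done
None
```

I lifted the blue cell out of its stand by its frosted faces and handed the job in with the arm still holding it between the heads of the lit photometer. That took about 11.4 s of the 42 s.

**Grip:** the finger opening is 23.9 mm (24 mm expected) with no drift since the grasp. The near finger was centred on the frosted face and the blue faces were free.

**Height and tilt:** the tool is vertical and the wrist force is about zero. The cell's centre works out at about 70 mm, taken from how it sat in the stand. The last close picture fits an upright cell at that height.

**Position in the beam:** the tool is turned to 20.2° to match the photometer, where my estimates ran from 19.3° to 20.4°. I then moved the cell 2 mm toward the detector.
- **Across the beam:** the scene-camera fit and the triangulated estimate put it off-centre by about 1 mm in opposite directions, so I left it.
- **Along the beam:** the scene fit alone suggested about 3 mm more toward the detector. That is well inside the 17 mm or so free on each side.

**Not fully checked:**
- In the last picture the arm hid the pot, and most of the amber cell. The network did not find the pot and found the amber cell only weakly, close to where it was.
- The amber cell was last clearly seen standing after the lift, and the tile is visible and unmoved.
- The top camera could not confirm the final placing because the arm blocked it.

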